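# Clamp a carrier foot on a T-slot roof bar

## Robot

A 6-joint arm with a two-finger parallel gripper is mounted at the origin on the work surface. World frame = base frame: x ahead of the robot, y to its left, z up, the work surface at z = 0. Lengths are in m, angles in rad, forces in N, time in s.
With the tool pointing down it reaches from about 0.35 to 0.85 m from the base axis. Payload 8.1 kg.
Tool frame: the origin (TCP) lies midway between the tips of the shut fingers; the grasp point (between the pads) lies 19 mm behind it; z points along the fingers, y is the line along which they close (so a half turn about z gives the same grasp; the last joint's range is limited). The gripper opens to 93 mm and grips with 3 to 60 N. Pads are 15 mm wide; open, the fingers measure 128 mm over their backs; the gripper's body (75 mm by 188 mm) begins 65 mm behind the grasp point.
Start: joints at [1.241, 0.13, 1.488, -0, 1.523, -0.085], TCP at [0.145, 0.582, 0.219] pointing down, gripper open.
Joint ranges: [-2.96, 2.96], [-0.89, 2.26], [0.02, 2.5], [-1.34, 4.48], [0, 2.73], [-2.66, 2.66]. Speed limits (rad/s): [2.39, 2.39, 2.79, 3.14, 3.14, 3.14].

## Interface

Orientations are given as a rotation vector (axis times angle).
In Python, from plant import read_state, read_camera, camera_model, close_job gives the robot as it stands. The module is installed in compiled form; this text tells all that it offers.
- The arm moves only by the tool carry_out, never from a script. Its argument "moves" is a list of rows, each an object of numbers: "jaw": the finger opening in m, from 0 to 0.093; "dx", "dy", "dz": the shift along the tool's x, y, z in m; "yaw": the turn about the tool's z in rad. In form: [{"jaw": .., "dx": .., "dy": .., "dz": .., "yaw": ..}, ...]. A call has 1 to 8 rows; each row shifts and turns the commanded pose from where the row before left it, along the tool's axes as they then stand; what a row does not reach is not made up. A row lasts 1/8 s, in which the tool goes at most 62.5 mm and 10.7 degrees, less where a joint would pass 70% of its speed; a pose out of reach is approached as far as the arm can. A call is refused whole if a number of a shift passes 0.0625 or a number of a turn 0.188, either way. A call with a gripper value outside its range is refused whole. The fingers move at their own pace and stop on an object; "grip_force" is the grip in N (left out, the last holds). Time passes only in rows, so rows that do not move let the fingers close. It gives the time, the measured TCP pose, the force, the opening and the grip force at its end, in the units of the state.
- read_state(): the state, without advancing time (a new reading comes with each control period).
- read_camera(name): name is "side" or "top" or "wrist"; returns the picture (420x560x3 uint8, red, green, blue); there is no depth.
- camera_model(name): a dict with "camera_matrix" (3x3 intrinsics, pixels), "view" (4x4, takes a point from world to camera coordinates). Camera axes: x right, y up, looking along -z (the intrinsics and any distortion apply to the point x, -y, -z); pixel columns grow to the right and rows downward; lengths in m; the calibration is good to about 2 mm. A picture is of the moment at which its call begins: read the wrist's pose just before it. camera_model takes no time and is no camera call; for the wrist camera it gives the pose at the moment of the call.
- close_job(): hands the job in; it is judged then, once.
The state is a dict: "t": time; "q": joint angles; "dq": joint speeds; "joint_torque": joint torques, N m; "tool_pos": TCP position; "orientation": TCP orientation; "force": force on the tool from outside, world axes, zero at the start; "wrist_torque": the same for the moment, N m; "opening": finger opening in m; "gripper_force": force on a finger pad.
Only numpy, scipy, OpenCV 4.12 (cv2) and the standard library are available. Lean on these libraries where they do the work, as an engineer would, in place of code of your own. Each camera call takes 0.05 s, during which the arm holds its last target. There are 200 camera calls.

## Task

On the shop's demonstration roof bar, clamp the blue carrier foot with the red-knobbed T-bolt from the yellow stand: lower the bolt's head lengthwise into the open slot beside the foot, slide it along until the stem is fully home in the foot's fork, and turn the knob clockwise (seen from above) so that the head turns square across the slot. Keep turning until the washer is pressed firmly on the foot, with its spring clearly more than half squeezed, but stop before it is strained beyond flat; never jam or force the bolt against the bar or foot. Let go, with the foot still in its place against the red end stop, and do not disturb the other goods.

Things in the scene. Friction and masses are not known exactly. Their poses are not given: they have to be found in the camera images.
- bar: Fixed aluminium roof bar, 340 long (x, to its red stop), 60 wide (y), top z 42; origin on the table under its middle. In its top two dark steel rails, 8 thick, form a T-slot along its whole length: mouth 18 wide. The rails lie 0 to 3 below the bar's top and the mouth up to 3 off its middle (seen or felt, not in this pose). Channel below them down to z 18, 44 wide. Red stop: x 150 to 170, z to 64.
- foot: Blue carrier foot, 0.7 kg, loose on the bar's top, rear end within 1 mm of the red end stop; cheeks keep it straight. Origin on the bar's top at the bolt's seat axis; axes parallel to the bar's. Plate 72 wide, 5 thick (top 47 above the table), x -25 to 100; fork notch 22 wide, open to -x, from x -25 to its end at x +6. Post 60 high at x 78 to 100.
- foot_seat (a point): Point on the top of the foot's plate, middle of the fork: level along the bar with the bolt's axis when its 12 mm stem touches the notch's end.
- stand: Yellow fixed block 90 x 70 x 40 high, origin under its middle. In its top a hole 43 (x) by 23 (y), through which the bolt hangs by its washer.
- bolt: Steel T-bolt with red knob, all 0.15 to 0.25 kg. Origin: underside centre of the head; z up, x along the head, 34 (x) by 16 (y) by 8 high. Neck above (z 8 to 15.5), 16 square with two rounded corners: in the slot it turns only clockwise seen from above and stops after a quarter turn (95 to 103 deg). Stem 12 across to z 78; yellow mark on its top, 16 x 5, lies along the head.
- knob (a joint): Turn of knob on bolt, rad, growing clockwise seen from above (tightening); 1 rad moves knob and washer 2.5 mm down towards the head. Self-locking; its 0.06 N m friction carries the bolt round while the head is free. Starts at -0.2 to 0.2. The washer is drawn onto the foot somewhere from 1.0 to 2.4 rad, depending on how deep the rails lie.
- knob_grip (a point): On the knob's axis at the grip height, 61 above the bolt's origin at the start, 35 above the washer's underside (less as the spring is squeezed). Knob: black disc 32 across (bolt z 35 to 40 at the start) with a red grip bar on it 48 long (point x), 16 thick (point y), 31 high (bolt z 40 to 71); take it across the 16. The stem's end stands 6 to 15 above it.
- washer: Steel washer, 40 across, 5 thick; origin mid-underside, at bolt z 26.5 (+-0.5) at the start. A spring parts it from the knob's disc by 4: 15 N per mm of squeeze, flat after 2 mm (30 N), then stiffer. Knob torque: 0.06 N m turning free, 0.2 to 0.4 N m at the proper squeeze (about 0.1 to 0.15 once the hand stops).
- oil_jug: Grey bottle, 80 across, 200 high, standing on the table; a bystander. Origin under its middle.
- spray_can: Red can, 56 across, 170 high; a bystander. Origin under its middle.
- filter_can: White can with a blue band, 72 across, 85 high; a bystander. Origin under its middle.
- carton: Brown box 100 x 140 x 70 high; a bystander. Origin under its middle.
- wrench: Steel wrench lying on the table; a bystander. Origin at its underside.
- tray: Blue open tray 140 x 200 x 35 high with spare steel rings; a bystander. Origin under its middle.
Not all that is in view belongs to the job. What is shaped like the foot but green is not meant. There is more than one size of the bolt; the one meant has the size given above.

How it is judged:
On the way, in this order (a step that is already met when the one before it is completed fails the run):
1. the head is in the slot lengthwise, below the lips, in front of the foot's fork (z of bolt in the frame of bar between 0.014 and 0.0295 m and y of bolt in the frame of bar between -0.008 and 0.008 m and angle between the x axis of bolt and the x axis of bar, either way round below 0.3 rad and x of bolt in the frame of foot below -0.012 m), for 0.1 s.
2. the bolt has slid home in the fork, head still below the lips (z of bolt in the frame of bar between 0.014 and 0.0295 m and y of bolt in the frame of bar between -0.008 and 0.008 m and x of bolt in the frame of foot between -0.005 and 0.005 m), for 0.2 s.
3. the head is turned square across the slot (all of step 2 and angle between the x axis of bolt and the y axis of bar, either way round below 0.3 rad), for 0.2 s.
At the end, for the whole second after the job is handed in: Bolt upright (7 deg), axis within 5 mm of the fork's seat along the bar and 8 mm of the bar's middle, head below the lips and within 17 deg of square across the bar; washer pressing the foot with over 15 N (1 mm squeeze); foot within 8 mm of its start; all at rest and let go (all of step 3 and angle between bolt's own z axis and vertical below 0.12 rad and contact force between washer and foot above 15 N and distance of foot from where it was at the start of the episode below 0.008 m and linear speed of each of bolt, foot below 0.02 m/s); the robot touches nothing.
It fails at once if overtightened: the washer presses on the foot with more than 42 N (contact force between washer and foot above 42 N).
It fails at once if while the head is not yet turned, the bolt is forced against bar or foot (more than 25 N) (angle between the x axis of bolt and the x axis of bar, either way round below 0.8 rad and (contact force between bolt and bar above 25 N or contact force between bolt and rails above 25 N or contact force between bolt and foot above 25 N)).
It fails at once if the bolt is forced against the bar (more than 60 N) (contact force between bolt and rails above 60 N).
It fails at once if a bystander is moved more than 30 mm (distance of any of oil_jug, spray_can, filter_can, carton, wrench, tray from where it was at the start of the episode above 0.03 m).
It also fails if it takes over 72 s, if anything falls off the work surface, if the arm or the gripper's body presses on something with over 40 N, if the wrist force passes 120 N, or if a joint passes its speed limit or range.

## Working session

There is one attempt and no reset: what is moved stays moved. The work goes in short steps, Python scripts to look and compute and a tool call to move; the robot and the scene stay as the last step left them, time stands still between calls to the robot, and variables do not carry over. Pictures are saved under pics/ and viewed, at most 10 in all, crops included, and the job is handed in when it is done.

Besides the shell and the picture viewer there is one more tool, called by a JSON object that holds its "name" and its "arguments", one argument or row to a line. carry_out: Moves the arm, as the interface text tells. Its arguments: {"type":"object","properties":{"moves":{"type":"array","items":{"type":"object","properties":{"jaw":{"type":"number"},"dx":{"type":"number"},"dy":{"type":"number"},"dz":{"type":"number"},"yaw":{"type":"number"}}}},"grip_force":{"type":"number"}},"required":["moves"]}

```bash
mkdir -p pics; cat > h.py <<'E'
import numpy as np, cv2
from scipy.spatial.transform import Rotation as R
from plant import read_state, read_camera, camera_model, close_job
def ray(cm,u,v):
    K=np.array(cm["camera_matrix"]);V=np.array(cm["view"])
    d=np.linalg.inv(K)@[u,v,1]; d=np.array([d[0],-d[1],-d[2]])
    Rm=V[:3,:3]; return -Rm.T@V[:3,3], Rm.T@d
def onz(cm,u,v,z):
    o,d=ray(cm,u,v); return o+d*(z-o[2])/d[2]
def proj(cm,p):
    K=np.array(cm["camera_matrix"]);V=np.array(cm["view"])
    c=V[:3,:3]@p+V[:3,3]; q=K@[c[0],-c[1],-c[2]]; return q[:2]/q[2]
def grab(n,f):
    cm=camera_model(n); im=read_camera(n); cv2.imwrite("pics/"+f,im[:,:,::-1]); return cm,im
E
python3 - <<'E'
from h import *
print({k:np.round(v,3) for k,v in read_state().items()})
for n in("top","side"):
    cm,im=grab(n,n+"1.png"); print(n,np.round(cm["view"],3).tolist(),np.round(cm["camera_matrix"],1).tolist(),cm.keys())
E
```

```text
{'t': np.float64(0.0), 'q': array([ 1.241,  0.131,  1.489,  0.   ,  1.523, -0.085]), 'dq': array([ 0.001, -0.001, -0.   , -0.001,  0.   ,  0.002]), 'joint_torque': array([-1.0000e-03, -5.5985e+01, -4.9176e+01,  7.7000e-02,  3.5000e-02,
       -0.0000e+00]), 'tool_pos': array([0.145, 0.582, 0.218]), 'orientation': array([-3.840e-01, -3.118e+00,  3.000e-03]), 'force': array([ 0.272, -0.8  ,  0.278]), 'wrist_torque': array([-0.053,  0.   ,  0.028]), 'gripper_force': np.float64(0.0), 'opening': np.float64(0.093)}
top [[0.013, -1.0, 0.007, 0.014], [0.998, 0.013, 0.067, -0.572], [-0.067, 0.006, 0.998, -1.625], [0.0, 0.0, 0.0, 1.0]] [[450.6, 0.0, 269.5], [0.0, 450.6, 212.3], [0.0, 0.0, 1.0]] dict_keys(['camera_matrix', 'view'])
side [[0.962, -0.272, -0.022, -0.52], [0.194, 0.626, 0.756, -0.181], [-0.192, -0.731, 0.655, -1.369], [0.0, 0.0, 0.0, 1.0]] [[493.6, 0.0, 276.0], [0.0, 493.6, 216.5], [0.0, 0.0, 1.0]] dict_keys(['camera_matrix', 'view'])
```

View pics/top1.png

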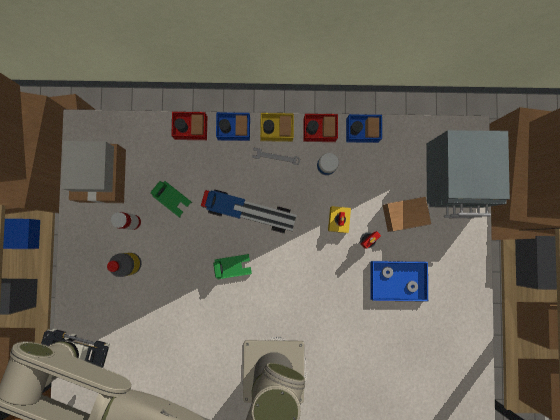

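View pics/side1.png

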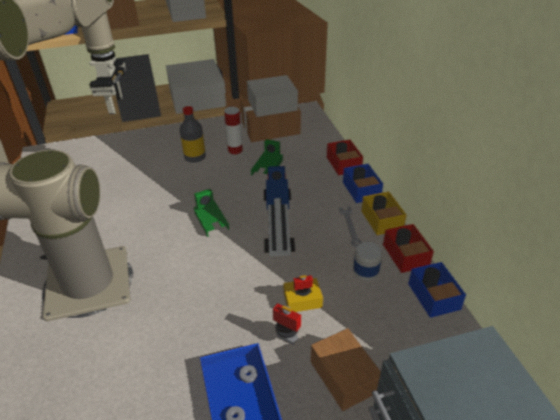

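Top view: the yellow stand with the bolt is at about (340,219). The bar runs from (295,218) to its red stop at (207,200), with the blue foot at (225,203). The bolt at (371,240) stands alone, so it is the decoy. Side view agrees: stand at (303,292), foot at (277,185).

```bash
python3 - <<'E'
from h import *
cm=camera_model("top"); im=cv2.imread("pics/top1.png")
for n,u,v,z in [("knob",341,217,.09),("stand",340,219,.04),("bar_free",294,217,.042),("stop",207,200,.06),("foot",225,205,.047)]: print(n,onz(cm,u,v,z).round(3))
hsv=cv2.cvtColor(im,cv2.COLOR_BGR2HSV)
m=cv2.inRange(hsv,(20,120,120),(35,255,255)); m[:195]=0;m[245:]=0;m[:,:320]=0;m[:,360:]=0
p=np.argwhere(m)[:,::-1]; print(cv2.minAreaRect(p.astype(np.float32)))
Rm=R.from_rotvec(read_state()["orientation"]).as_matrix(); print(Rm.round(3))
w=camera_model("wrist"); print(np.round(w["view"],3).tolist(),np.round(w["camera_matrix"],1).tolist())
E
```

```text
knob [ 0.554 -0.228  0.09 ]
stand [ 0.55  -0.233  0.04 ]
bar_free [ 0.555 -0.067  0.042]
stop [0.61  0.244 0.06 ]
foot [0.594 0.181 0.047]
((339.63525390625, 219.01229858398438), (19.37464714050293, 25.259469985961914), 5.194429397583008)
[[-0.97   0.242 -0.001]
 [ 0.242  0.97  -0.002]
 [ 0.    -0.002 -1.   ]]
[[0.242, 0.97, -0.002, -0.599], [-0.931, 0.231, -0.283, 0.035], [-0.274, 0.07, 0.959, -0.391], [0.0, 0.0, 0.0, 1.0]] [[292.7, 0.0, 283.1], [0.0, 292.7, 206.0], [0.0, 0.0, 1.0]]
```

{"name": "carry_out", "arguments": {
  "moves": [
    {"jaw": 0.093,"dz": -0.05},
    {"dx": -0.037,"dy": -0.043},
    {"dx": -0.037,"dy": -0.043},
    {"dx": -0.037,"dy": -0.043},
    {"dx": -0.037,"dy": -0.043},
    {"dx": -0.037,"dy": -0.043},
    {"dx": -0.037,"dy": -0.043},
    {"dx": -0.037,"dy": -0.043}
  ]
}}

```text
invalid input at $.moves[0]: expected keys jaw, dx, dy, dz, yaw
```

{"name": "carry_out", "arguments": {
  "moves": [
    {"dx": -0.037,"dy": -0.043},
    {"dx": -0.037,"dy": -0.043},
    {"dx": -0.037,"dy": -0.043},
    {"dx": -0.037,"dy": -0.043},
    {"dx": -0.037,"dy": -0.043},
    {"dx": -0.037,"dy": -0.043},
    {"dx": -0.037,"dy": -0.043},
    {"dx": -0.037,"dy": -0.043}
  ]
}}

```text
invalid input at $.moves[0]: expected keys jaw, dx, dy, dz, yaw
```

{"name": "carry_out", "arguments": {
  "moves": [
    {"dz": 0.02},
    {"dz": 0.0}
  ]
}}

```text
invalid input at $.moves[0]: expected keys jaw, dx, dy, dz, yaw
```

```bash
python3 - <<'E'
from h import *
s=read_state(); print(s["t"],s["q"].round(3),s["tool_pos"].round(4),s["orientation"].round(4),s["force"].round(2))
cm,im=grab("wrist","w1.png"); np.save("w1.npy",np.array(cm["view"]))
E
```

```text
0.1 [ 1.241  0.131  1.489  0.     1.523 -0.085] [0.1452 0.5816 0.2177] [-3.8360e-01 -3.1177e+00  2.5000e-03] [ 0.12  0.92 -0.7 ]
```

View pics/w1.png

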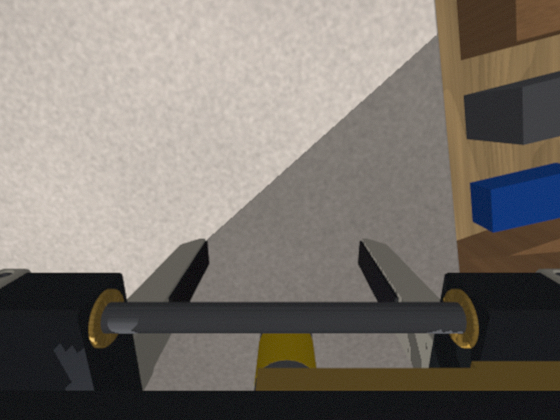

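Moves need every key; nothing moved, and this view only shows the floor and fingers at the start.

{"name": "carry_out", "arguments": {
  "moves": [
    {"jaw": 0.093,"dx": 0,"dy": 0,"dz": -0.05,"yaw": 0},
    {"jaw": 0.093,"dx": -0.037,"dy": -0.043,"dz": 0,"yaw": 0},
    {"jaw": 0.093,"dx": -0.037,"dy": -0.043,"dz": 0,"yaw": 0},
    {"jaw": 0.093,"dx": -0.037,"dy": -0.043,"dz": 0,"yaw": 0},
    {"jaw": 0.093,"dx": -0.037,"dy": -0.043,"dz": 0,"yaw": 0},
    {"jaw": 0.093,"dx": -0.037,"dy": -0.043,"dz": 0,"yaw": 0},
    {"jaw": 0.093,"dx": -0.037,"dy": -0.043,"dz": 0,"yaw": 0},
    {"jaw": 0.093,"dx": -0.037,"dy": -0.043,"dz": 0,"yaw": 0}
  ]
}}

```text
t: 1.15
tool_pos: [0.3241, 0.2256, 0.2685]
orientation: [0.383, 3.118, 0.0]
force: [1.1, -0.3, -0.7]
opening: 0.0929
gripper_force: 0.0
```

{"name": "carry_out", "arguments": {
  "moves": [
    {"jaw": 0.093,"dx": -0.037,"dy": -0.043,"dz": 0,"yaw": 0},
    {"jaw": 0.093,"dx": -0.037,"dy": -0.043,"dz": 0,"yaw": 0},
    {"jaw": 0.093,"dx": -0.037,"dy": -0.043,"dz": 0,"yaw": 0},
    {"jaw": 0.093,"dx": -0.037,"dy": -0.043,"dz": 0,"yaw": 0},
    {"jaw": 0.093,"dx": -0.037,"dy": -0.043,"dz": 0,"yaw": 0},
    {"jaw": 0.093,"dx": -0.037,"dy": -0.043,"dz": 0,"yaw": 0},
    {"jaw": 0.093,"dx": -0.037,"dy": -0.043,"dz": 0,"yaw": 0},
    {"jaw": 0.093,"dx": -0.037,"dy": -0.043,"dz": 0,"yaw": 0}
  ]
}}

```text
t: 2.15
tool_pos: [0.528, -0.18, 0.2684]
orientation: [-0.384, -3.118, -0.0]
force: [0.7, 0.8, 0.6]
opening: 0.0929
gripper_force: 0.0
```

{"name": "carry_out", "arguments": {
  "moves": [
    {"jaw": 0.093,"dx": -0.03,"dy": -0.043,"dz": 0.02,"yaw": 0},
    {"jaw": 0.093,"dx": 0,"dy": 0,"dz": 0,"yaw": 0}
  ]
}}

```text
t: 2.4
tool_pos: [0.5451, -0.2298, 0.2446]
orientation: [-0.388, -3.112, -0.002]
force: [-0.8, 0.3, 0.2]
opening: 0.0929
gripper_force: 0.0
```

```bash
python3 - <<'E'
from h import *
s=read_state(); print(s["t"],s["q"].round(3),s["tool_pos"].round(4),s["orientation"].round(4),s["force"].round(2))
cm,im=grab("wrist","w2.png"); np.save("w2.npy",np.array(cm["view"]))
E
```

```text
2.4 [-4.850e-01  1.040e-01  1.470e+00 -1.000e-03  1.574e+00 -1.808e+00] [ 0.5451 -0.2298  0.2446] [-3.8850e-01 -3.1118e+00 -2.2000e-03] [-0.78  0.27  0.16]
```

View pics/w2.png

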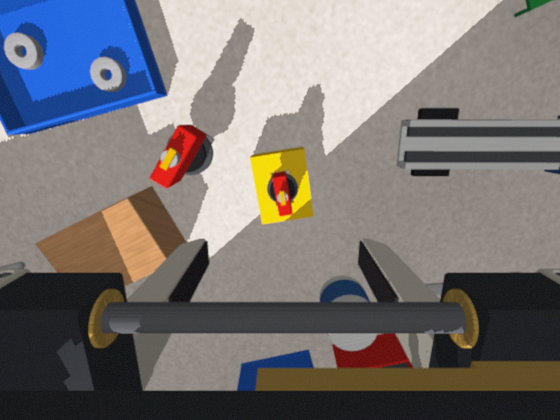

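The bolt on the yellow stand shows at (283,192), with its yellow mark at about (284,200). The bar's free end and dark slot are at (402–560, 145), and the bigger decoy bolt is at (180,155).

```bash
cat >> h.py <<'E'
def redrect(im,cm,box,z):
    u0,v0,u1,v1=box; hsv=cv2.cvtColor(im,cv2.COLOR_RGB2HSV)
    m=cv2.inRange(hsv,(0,140,70),(10,255,255))|cv2.inRange(hsv,(170,140,70),(180,255,255))
    mm=np.zeros_like(m); mm[v0:v1,u0:u1]=m[v0:v1,u0:u1]; p=np.argwhere(mm)[:,::-1]
    q=np.array([onz(cm,u,v,z)[:2] for u,v in p])
    r=cv2.minAreaRect((q*1000).astype(np.float32)); return r,cv2.boxPoints(r),p
E
python3 - <<'E'
from h import *
cm=camera_model("wrist"); cm=dict(cm); cm["view"]=np.load("w2.npy")
im=cv2.imread("pics/w2.png")[:,:,::-1].copy()
r,b,p=redrect(im,cm,(255,160,310,225),.08); print("red@.08",r,len(p))
hsv=cv2.cvtColor(im,cv2.COLOR_RGB2HSV)
m=cv2.inRange(hsv,(18,100,80),(35,255,255)); m[:140]=0;m[232:]=0;m[:,:240]=0;m[:,320:]=0
c=max(cv2.findContours(m,cv2.RETR_EXTERNAL,cv2.CHAIN_APPROX_NONE)[0],key=cv2.contourArea).reshape(-1,2)
q=np.array([onz(cm,u,v,.04)[:2] for u,v in c]); print("stand@.04",cv2.minAreaRect((q*1000).astype(np.float32)))
Rm=R.from_rotvec(read_state()["orientation"]).as_matrix(); print(Rm.round(3))
# bar edge lines on z=.042
g=cv2.cvtColor(im,cv2.COLOR_RGB2GRAY)
for v in (420,450,480,510,540): 
    print(v,g[110:185,v].tolist())
cv2.imwrite("pics/w2c.png",cv2.resize(im[140:235,235:325,::-1],None,fx=6,fy=6,interpolation=cv2.INTER_CUBIC))
E
```

```text
red@.08 ((548.7076416015625, -232.6278076171875), (17.740036010742188, 51.35941696166992), 85.72215270996094) 484
stand@.04 ((548.9767456054688, -232.16470336914062), (70.98817443847656, 94.07547760009766), 84.37859344482422)
[[-0.97   0.245 -0.004]
 [ 0.245  0.97   0.002]
 [ 0.004  0.001 -1.   ]]
420 [9, 15, 17, 18, 15, 22, 13, 16, 29, 92, 139, 154, 154, 155, 154, 152, 126, 68, 53, 52, 53, 53, 52, 53, 55, 53, 85, 133, 153, 152, 150, 149, 149, 151, 153, 154, 152, 153, 152, 152, 131, 83, 51, 54, 51, 56, 55, 51, 53, 52, 52, 59, 105, 141, 153, 151, 152, 152, 138, 90, 37, 18, 29, 21, 20, 37, 100, 137, 138, 136, 138, 138, 135, 132, 133]
450 [27, 24, 22, 29, 22, 22, 22, 21, 30, 91, 136, 149, 149, 150, 152, 151, 121, 69, 53, 54, 54, 54, 52, 52, 50, 58, 86, 134, 152, 153, 151, 151, 153, 152, 150, 150, 152, 152, 148, 152, 141, 101, 52, 53, 53, 52, 53, 56, 54, 54, 55, 55, 103, 141, 150, 150, 148, 148, 140, 125, 125, 133, 140, 140, 139, 137, 139, 136, 135, 133, 131, 130, 131, 137, 137]
480 [138, 140, 137, 135, 135, 136, 138, 138, 137, 117, 123, 148, 149, 149, 148, 148, 121, 70, 53, 52, 53, 52, 
[... 266 characters left out ...]
5, 144, 143, 141, 143, 141, 138, 115, 122, 147, 148, 147, 148, 147, 118, 72, 51, 51, 54, 51, 56, 53, 51, 55, 84, 129, 150, 150, 149, 152, 151, 152, 149, 150, 152, 153, 150, 149, 140, 97, 54, 50, 56, 52, 54, 52, 54, 51, 55, 57, 104, 140, 145, 148, 147, 148, 145, 142, 138, 138, 137, 139, 138, 143, 141, 141, 139, 140, 140, 138, 136, 136, 134]
540 [140, 140, 139, 138, 136, 140, 140, 139, 135, 126, 133, 145, 147, 147, 148, 148, 121, 71, 52, 53, 49, 51, 54, 54, 56, 51, 86, 128, 148, 151, 151, 150, 149, 152, 153, 150, 150, 152, 154, 152, 139, 98, 51, 51, 53, 53, 52, 53, 53, 51, 51, 55, 102, 137, 149, 149, 149, 145, 147, 142, 139, 142, 144, 143, 138, 135, 137, 134, 138, 140, 139, 142, 138, 136, 133]
```

View pics/w2c.png

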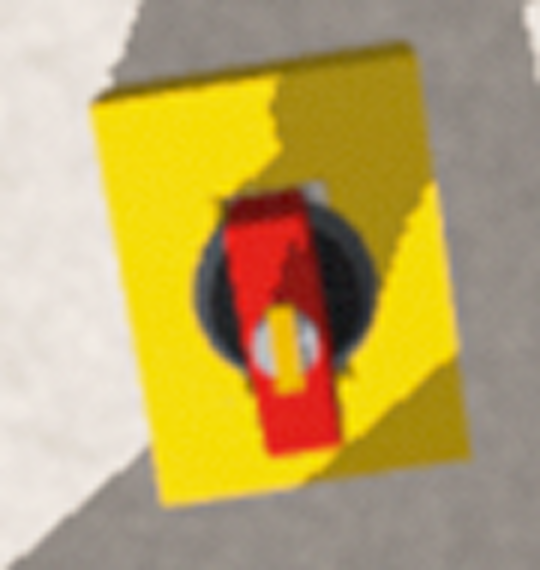

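```bash
python3 - <<'E'
from h import *
s=read_state();print(s["t"],s["tool_pos"].round(4),s["orientation"].round(4))
cm=dict(camera_model("wrist")); V=np.load("w2.npy"); print("cam shift",(np.array(cm["view"])-V)[:3,3].round(4)); cm["view"]=V
a=onz(cm,282.4,195.2,.0845); b=onz(cm,282.6,198.1,.0915); print(a.round(4),b.round(4))
Rm=R.from_rotvec(s["orientation"]).as_matrix()
print("tool-frame delta",(Rm.T@(a-s["tool_pos"])).round(4),(Rm.T@(b-s["tool_pos"])).round(4))
# bar middle: mouth edges & outer at z ; slot line
for u in (450,540): print([onz(cm,u,v,z)[:2].round(4).tolist() for v,z in((119.5,.042),(126.8,.042),(136.5,.0405),(151,.0405),(161.8,.042),(169.,.042))])
E
```

```text
2.45 [ 0.5454 -0.2281  0.2462] [-3.8680e-01 -3.1137e+00 -2.5000e-03]
cam shift [-0.001   0.0003 -0.0006]
[ 0.5495 -0.2319  0.0845] [ 0.5512 -0.2321  0.0915]
tool-frame delta [-0.0056 -0.0028  0.1617] [-0.0072 -0.0026  0.1547]
[[0.518, -0.0144], [0.5266, -0.0152], [0.5385, -0.0154], [0.5564, -0.0171], [0.5696, -0.0191], [0.5788, -0.0199]]
[[0.5448, 0.0914], [0.5536, 0.0914], [0.5658, 0.0925], [0.584, 0.0923], [0.5974, 0.091], [0.6068, 0.0909]]
```

{"name": "carry_out", "arguments": {
  "moves": [
    {"jaw": 0.07,"dx": -0.006,"dy": -0.003,"dz": 0.03,"yaw": -0.085},
    {"jaw": 0.07,"dx": 0,"dy": 0,"dz": 0.03,"yaw": -0.085},
    {"jaw": 0.07,"dx": 0,"dy": 0,"dz": 0.03,"yaw": 0},
    {"jaw": 0.07,"dx": 0,"dy": 0,"dz": 0,"yaw": 0},
    {"jaw": 0.07,"dx": 0,"dy": 0,"dz": 0,"yaw": 0}
  ]
}}

```text
t: 3.08
tool_pos: [0.552, -0.2311, 0.1606]
orientation: [0.116, 3.137, -0.001]
force: [0.1, 0.4, -0.2]
opening: 0.0702
gripper_force: 0.0
```

```bash
python3 - <<'E'
from h import *
s=read_state(); print(s["t"],s["q"].round(3),s["tool_pos"].round(4),s["orientation"].round(4))
cm,im=grab("wrist","w3.png"); np.save("w3.npy",np.array(cm["view"]))
u,v=proj(cm,np.array([.55,-.232,.085])).astype(int); print(u,v)
cv2.imwrite("pics/w3c.png",cv2.resize(im[v-60:v+60,u-70:u+70,::-1],None,fx=5,fy=5,interpolation=cv2.INTER_CUBIC))
E
```

```text
3.075 [-0.482  0.157  1.565  0.     1.417 -1.979] [ 0.552  -0.2311  0.1606] [ 1.1630e-01  3.1375e+00 -1.3000e-03]
282 210
```

View pics/w3c.png

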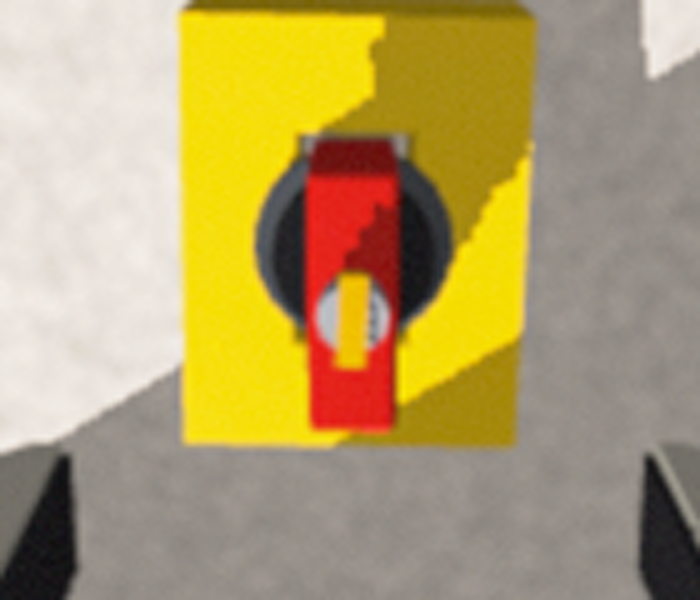

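The grip bar is upright in this crop: top face x 305–400, y 172–430. The yellow mark is at (353,320), leaning about 3°.

```bash
python3 - <<'E'
from h import *
s=read_state(); cm=dict(camera_model("wrist")); cm["view"]=np.load("w3.npy")
Rm=R.from_rotvec(s["orientation"]).as_matrix(); print(s["tool_pos"].round(4))
for u,v,z in((282.4,210,.0845),(282.4,213.8,.0915),(273,210,.0845),(291.4,210,.0845),(282.4,184.4,.0845),(282.4,235.6,.0845)):
    a=onz(cm,u,v,z); print(a.round(4),(Rm.T@(a-s["tool_pos"])).round(4))
E
```

```text
[ 0.5524 -0.2315  0.1611]
[ 0.5495 -0.2321  0.0845] [ 0.003  -0.0007  0.0766]
[ 0.5507 -0.2322  0.0915] [ 0.0018 -0.0007  0.0696]
[ 0.5489 -0.2403  0.0845] [ 0.003  -0.0089  0.0766]
[ 0.5501 -0.2243  0.0845] [0.003  0.0071 0.0766]
[ 0.5269 -0.2304  0.0845] [ 0.0257 -0.0007  0.0765]
[ 0.5734 -0.2339  0.0845] [-0.0209 -0.0007  0.0766]
```

{"name": "carry_out", "arguments": {
  "moves": [
    {"jaw": 0.07,"dx": 0.0025,"dy": -0.0005,"dz": 0.035,"yaw": 0},
    {"jaw": 0.07,"dx": 0,"dy": 0,"dz": 0.035,"yaw": 0},
    {"jaw": 0.07,"dx": 0,"dy": 0,"dz": 0.02,"yaw": 0},
    {"jaw": 0.06,"dx": 0,"dy": 0,"dz": 0.0145,"yaw": 0},
    {"jaw": 0.05,"dx": 0,"dy": 0,"dz": 0,"yaw": 0},
    {"jaw": 0.04,"dx": 0,"dy": 0,"dz": 0,"yaw": 0}
  ],
  "grip_force": 25
}}

```text
t: 3.88
tool_pos: [0.5497, -0.2323, 0.0555]
orientation: [0.117, 3.138, -0.001]
force: [0.5, 0.6, -0.2]
opening: 0.0442
gripper_force: 0.0
```

{"name": "carry_out", "arguments": {
  "moves": [
    {"jaw": 0.01,"dx": 0,"dy": 0,"dz": 0,"yaw": 0},
    {"jaw": 0.01,"dx": 0,"dy": 0,"dz": 0,"yaw": 0},
    {"jaw": 0.01,"dx": 0,"dy": 0,"dz": 0,"yaw": 0},
    {"jaw": 0.01,"dx": 0,"dy": 0,"dz": 0,"yaw": 0},
    {"jaw": 0.01,"dx": 0,"dy": 0,"dz": 0,"yaw": 0}
  ]
}}

```text
t: 4.5
tool_pos: [0.549, -0.2319, 0.0544]
orientation: [0.117, 3.139, -0.0]
force: [-0.6, 0.2, 3.0]
opening: 0.0161
gripper_force: 25.0
```

{"name": "carry_out", "arguments": {
  "moves": [
    {"jaw": 0.01,"dx": 0,"dy": 0,"dz": -0.015,"yaw": 0},
    {"jaw": 0.01,"dx": 0,"dy": 0,"dz": -0.04,"yaw": 0},
    {"jaw": 0.01,"dx": 0,"dy": 0,"dz": -0.045,"yaw": 0},
    {"jaw": 0.01,"dx": 0,"dy": 0.062,"dz": 0,"yaw": 0},
    {"jaw": 0.01,"dx": 0,"dy": 0.062,"dz": 0,"yaw": 0},
    {"jaw": 0.01,"dx": 0,"dy": 0.062,"dz": 0,"yaw": 0},
    {"jaw": 0.01,"dx": -0.002,"dy": 0.062,"dz": 0,"yaw": 0},
    {"jaw": 0.01,"dx": 0,"dy": 0.06,"dz": 0,"yaw": 0}
  ]
}}

```text
t: 5.5
tool_pos: [0.5737, 0.0772, 0.155]
orientation: [0.117, 3.139, 0.0]
force: [-0.0, -0.4, -2.1]
opening: 0.0158
gripper_force: 25.0
```

{"name": "carry_out", "arguments": {
  "moves": [
    {"jaw": 0.01,"dx": 0,"dy": 0,"dz": 0,"yaw": 0.169},
    {"jaw": 0.01,"dx": 0,"dy": 0,"dz": 0,"yaw": 0.169},
    {"jaw": 0.01,"dx": 0,"dy": 0,"dz": 0,"yaw": 0.169},
    {"jaw": 0.01,"dx": 0,"dy": 0,"dz": 0,"yaw": 0.169},
    {"jaw": 0.01,"dx": 0,"dy": 0,"dz": 0,"yaw": 0.169},
    {"jaw": 0.01,"dx": 0,"dy": 0,"dz": 0,"yaw": 0.169},
    {"jaw": 0.01,"dx": 0,"dy": 0,"dz": 0,"yaw": 0.169},
    {"jaw": 0.01,"dx": 0,"dy": 0,"dz": 0,"yaw": 0.169}
  ]
}}

```text
t: 6.5
tool_pos: [0.5736, 0.0752, 0.1547]
orientation: [-2.062, -2.37, 0.0]
force: [0.4, 0.6, -2.3]
opening: 0.0157
gripper_force: 25.0
```

{"name": "carry_out", "arguments": {
  "moves": [
    {"jaw": 0.01,"dx": 0,"dy": 0,"dz": 0,"yaw": 0.169},
    {"jaw": 0.01,"dx": 0,"dy": 0,"dz": 0,"yaw": 0.169},
    {"jaw": 0.01,"dx": 0,"dy": 0,"dz": 0,"yaw": 0},
    {"jaw": 0.01,"dx": 0,"dy": 0,"dz": 0,"yaw": 0},
    {"jaw": 0.01,"dx": 0,"dy": 0,"dz": 0,"yaw": 0}
  ]
}}

```text
t: 7.12
tool_pos: [0.5738, 0.0752, 0.1543]
orientation: [2.424, 1.999, 0.0]
force: [-0.2, -0.8, -1.3]
opening: 0.0159
gripper_force: 25.0
```

```bash
python3 - <<'E'
from h import *
for i in range(3):
    s=read_state(); print(s["t"],s["q"].round(3),s["tool_pos"].round(4),s["orientation"].round(4),s["force"].round(2))
    cm,im=grab("wrist","w4.png")
np.save("w4.npy",np.array(cm["view"]))
cv2.imwrite("pics/w4c.png",cv2.resize(im[:320,90:470,::-1],None,fx=1.8,fy=1.8,interpolation=cv2.INTER_CUBIC))
E
```

```text
7.125 [ 0.042  0.111  1.627 -0.     1.403  0.233] [0.5738 0.0752 0.1543] [2.4239 1.9985 0.    ] [-0.24 -0.77 -1.29]
7.175 [0.042 0.112 1.627 0.    1.403 0.234] [0.5738 0.0752 0.1542] [-2.4244 -1.9979  0.    ] [ 0.25 -0.11 -1.82]
7.225 [0.042 0.112 1.627 0.    1.403 0.234] [0.5738 0.0752 0.1542] [-2.4248e+00 -1.9974e+00  1.0000e-04] [ 0.26 -0.05 -1.4 ]
```

View pics/w4c.png

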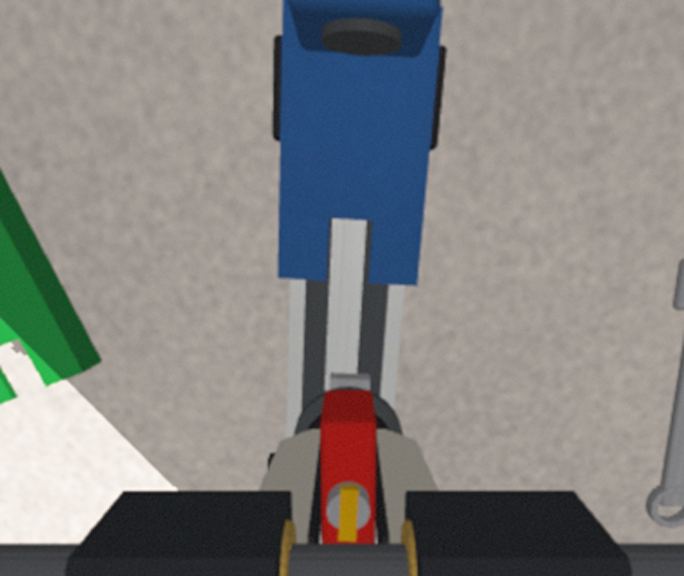

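Crop: the slot is the bright band at x 328–367 (row 300) between dark rails. The foot's fork ends at about (349,219), its mouth is at y≈280, the held head's end shows at (349,380), and the mark is at (348,512).

```bash
python3 - <<'E'
from h import *
s=read_state(); cm=dict(camera_model("wrist")); cm["view"]=np.load("w4.npy")
im=cv2.imread("pics/w4.png"); g=cv2.GaussianBlur(cv2.cvtColor(im,cv2.COLOR_BGR2GRAY),(3,3),0).astype(float)
Rm=R.from_rotvec(s["orientation"]).as_matrix()
T=lambda u,v,z:(Rm.T@(onz(cm,u,v,z)-s["tool_pos"]))[:2]*1000
def edge(row,u0,u1,sign):
    d=sign*np.gradient(g[row,:]); k=u0+np.argmax(d[u0:u1]); a,b,c=d[k-1:k+2]; return k+.5*(a-c)/(a-2*b+c)
L=[];Rr=[];N=[]
for v in range(162,198,3):
    l=edge(v,262,280,1); r=edge(v,284,302,-1); L.append(T(l,v,.0405)); Rr.append(T(r,v,.0405))
L=np.array(L);Rr=np.array(Rr); M=(L+Rr)/2
p=np.polyfit(M[:,0],M[:,1],1); print("mouth mid: y=%.4f x+%.2f (tool mm)"%tuple(p),"width",(Rr-L)[:,1].round(1).mean(), "x range",M[[0,-1],0].round(1), "resid",(M[:,1]-np.polyval(p,M[:,0])).std().round(2))
print("head rows"); 
for v in range(208,215): print(v,g[v,270:300].astype(int).tolist())
hsv=cv2.cvtColor(im,cv2.COLOR_BGR2HSV)
m=cv2.inRange(hsv,(18,120,100),(35,255,255)); m[:260]=0;m[300:]=0;m[:,:270]=0;m[:,296:]=0
for v in range(270,301,2):
    q=np.where(m[v])[0]; print(v,(q.min(),q.max()) if len(q) else None,end=" ")
r=cv2.inRange(hsv,(0,140,60),(10,255,255))|cv2.inRange(hsv,(170,140,60),(180,255,255))
print()
for v in range(215,300,8):
    q=np.where(r[v,255:310])[0]+255; print(v,q.min(),q.max(),end="; ")
print()
for u,v,z in((284,121.7,.047),(284,156,.047),(284,211,.121),(283.5,284,.191)): print(u,v,T(u,v,z).round(1))
E
```

```text
mouth mid: y=0.0547 x+-2.68 (tool mm) width 17.750000000000004 x range [39.6  7.1] resid 0.04
head rows
208 [114, 150, 159, 140, 117, 108, 109, 108, 106, 105, 106, 107, 109, 111, 111, 111, 111, 110, 103, 95, 92, 92, 92, 91, 86, 75, 66, 62, 61, 61]
209 [119, 154, 158, 138, 117, 108, 106, 104, 102, 101, 101, 101, 102, 102, 102, 102, 103, 103, 102, 100, 100, 100, 101, 100, 96, 83, 69, 62, 61, 61]
210 [120, 156, 160, 142, 126, 120, 118, 115, 114, 113, 113, 113, 112, 112, 112, 112, 112, 112, 111, 110, 110, 110, 110, 110, 105, 90, 71, 63, 62, 61]
211 [120, 156, 162, 147, 134, 129, 128, 126, 124, 124, 124, 124, 123, 123, 124, 124, 124, 124, 123, 122, 121, 121, 122, 122, 115, 97, 74, 63, 61, 62]
212 [121, 156, 162, 149, 136, 132, 131, 130, 128, 127, 127, 128, 128, 129, 130, 130, 130, 129, 128, 128, 128, 129, 130, 130, 123, 101, 75, 63, 61, 61]
213 [123, 157, 161, 147, 136, 132, 131, 128, 125, 123, 123, 123, 123, 124, 124, 126, 126, 126, 127, 128, 129, 131, 132, 132, 126, 104, 75, 62, 60, 61]
214 [126, 158, 160, 145, 132, 127, 124, 118, 111, 107, 105, 105, 103, 101, 101, 104, 107, 110, 114, 118, 122, 126, 129, 131, 126, 104, 75, 61, 60, 62]
270 (np.int64(279), np.int64(288)) 272 (np.int64(279), np.int64(288)) 274 (np.int64(279), np.int64(288)) 276 (np.int64(279), np.int64(288)) 278 (np.int64(279), np.int64(288)) 280 (np.int64(279), np.int64(288)) 282 (np.int64(279), np.int64(288)) 284 (np.int64(279), np.int64(287)) 286 (np.int64(279), np.int64(287)) 288 (np.int64(279), np.int64(287)) 290 (np.int64(279), np.int64(287)) 292 (np.int64(278), np.int64(287)) 294 (np.int64(279), np.int64(287)) 296 (np.int64(278), np.int64(287)) 298 (np.int64(278), np.int64(287)) 300 None Traceback (most recent call last):
  File "<stdin>", line 22, in <module>
    return umr_minimum(a, axis, None, out, keepdims, initial, where)
ValueError: zero-size array to reduction operation minimum which has no identity
```

```bash
python3 - <<'E'
from h import *
s=read_state(); cm=dict(camera_model("wrist")); cm["view"]=np.load("w4.npy")
im=cv2.imread("pics/w4.png"); hsv=cv2.cvtColor(im,cv2.COLOR_BGR2HSV)
Rm=R.from_rotvec(s["orientation"]).as_matrix()
T=lambda u,v,z:(Rm.T@(onz(cm,u,v,z)-s["tool_pos"]))[:2]*1000
r=cv2.inRange(hsv,(0,140,60),(10,255,255))|cv2.inRange(hsv,(170,140,60),(180,255,255))
for v in range(220,300,8):
    q=np.where(r[v,255:310])[0]+255
    if len(q): a,b=q.min()-.5,q.max()+.5; print(v,a,b,((a+b)/2),T((a+b)/2,v,.184).round(1))
for n,u,v,z in(("forkend",284,121.7,.047),("forkmouth",284,156,.047),("headend",284.1,211,.121),("mark",283.2,284,.191),("markT",283.5,270,.191),("markB",282.5,298,.191)): print(n,T(u,v,z).round(2))
# fork notch edges and foot outer edges
g=cv2.GaussianBlur(hsv[:,:,1],(3,3),0).astype(float)
for v in (128,134,140,146,152):
    d=np.gradient(g[v]); l=np.argmin(d[262:284])+262; rr=np.argmax(d[284:305])+284; print(v,l,rr,T(l,v,.047).round(1),T(rr,v,.047).round(1))
E
```

```text
220 269.5 296.5 283.0 [30.7  0.9]
228 268.5 297.5 283.0 [26.5  0.9]
236 266.5 299.5 283.0 [22.2  0.9]
244 267.5 298.5 283.0 [17.8  0.9]
252 267.5 298.5 283.0 [13.4  0.9]
260 267.5 298.5 283.0 [8.9 0.9]
268 267.5 298.5 283.0 [4.3 0.9]
276 267.5 298.5 283.0 [-0.3  0.9]
284 267.5 298.5 283.0 [-5.1  0.9]
292 268.5 297.5 283.0 [-9.9  0.9]
forkend [76.64  1.83]
forkmouth [46.04  1.89]
headend [15.66  1.72]
mark [-0.83  0.98]
markT [6.99 1.12]
markB [-8.9   0.64]
128 272 296 [71.2 -9. ] [71.2 12.7]
134 272 295 [65.9 -9.1] [65.9 11.9]
140 272 295 [60.5 -9.1] [60.6 11.9]
146 272 295 [55.2 -9.2] [55.2 12. ]
152 271 294 [ 49.7 -10.1] [49.7 11.1]
```

{"name": "carry_out", "arguments": {
  "moves": [
    {"jaw": 0.01,"dx": 0,"dy": -0.0036,"dz": 0.03,"yaw": 0},
    {"jaw": 0.01,"dx": 0,"dy": 0,"dz": 0.026,"yaw": 0},
    {"jaw": 0.01,"dx": 0,"dy": 0,"dz": 0.01,"yaw": 0},
    {"jaw": 0.01,"dx": 0,"dy": 0,"dz": 0,"yaw": 0},
    {"jaw": 0.01,"dx": 0,"dy": 0,"dz": 0,"yaw": 0}
  ]
}}

```text
t: 7.9
tool_pos: [0.5712, 0.0759, 0.0895]
orientation: [2.425, 1.995, 0.002]
force: [-0.8, -0.1, -1.5]
opening: 0.0158
gripper_force: 25.0
```

```bash
python3 - <<'E'
from h import *
s=read_state(); print(s["t"],s["tool_pos"].round(4),s["orientation"].round(4),s["force"].round(2))
cm,im=grab("wrist","w5.png"); np.save("w5.npy",np.array(cm["view"]))
cv2.imwrite("pics/w5c.png",cv2.resize(im[90:250,200:370,::-1],None,fx=4,fy=3.6,interpolation=cv2.INTER_CUBIC))
E
```

```text
7.9 [0.5712 0.0759 0.0895] [2.4252 1.9952 0.0025] [-0.81 -0.07 -1.53]
```

View pics/w5c.png

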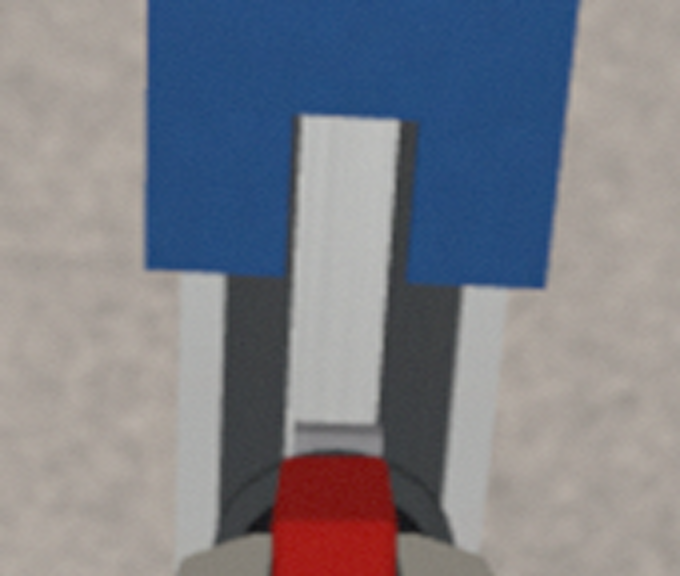

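Head end spans crop x 295–382 (row 440) against the mouth's 287–379 (row 425), so it sits a little right of centre.

```bash
python3 - <<'E'
from h import *
s=read_state(); cm=dict(camera_model("wrist")); cm["view"]=np.load("w5.npy")
Rm=R.from_rotvec(s["orientation"]).as_matrix()
T=lambda u,v,z:(Rm.T@(onz(cm,u,v,z)-s["tool_pos"]))[:2]*1000
im=cv2.imread("pics/w5.png"); g=cv2.GaussianBlur(cv2.cvtColor(im,cv2.COLOR_BGR2GRAY),(3,3),0).astype(float)
def edge(row,u0,u1,sign):
    d=sign*np.gradient(g[row,:]); k=u0+np.argmax(d[u0:u1]); a,b,c=d[k-1:k+2]; return k+.5*(a-c)/(a-2*b+c)
L=[];Q=[]
for v in range(172,206,3): L.append(T(edge(v,262,280,1),v,.0405)); Q.append(T(edge(v,286,304,-1),v,.0405))
L=np.array(L);Q=np.array(Q);M=(L+Q)/2;p=np.polyfit(M[:,0],M[:,1],1)
print("mouth",p.round(4),(Q-L)[:,1].mean().round(2),M[[0,-1],0])
for v in range(209,217):
    r=edge(v,288,304,-1); l=edge(v,266,282,-1); a,b=T(l,v,.0565),T(r,v,.0565); print(v,round(l,2),round(r,2),a.round(2),b.round(2), "mid off mouth",((a+b)[1]/2-np.polyval(p,a[0])).round(2))
hsv=cv2.cvtColor(im,cv2.COLOR_BGR2HSV)
r=cv2.inRange(hsv,(0,140,60),(10,255,255))|cv2.inRange(hsv,(170,140,60),(180,255,255))
for v in (250,270): q=np.where(r[v,255:315])[0]+255; print((q.min()+q.max())/2,T((q.min()+q.max())/2,v,.1195))
d=-np.gradient(g[:,284]); print("fork end", T(284,122.6,.047))
E
```

```text
mouth [ 0.0545 -0.4538] 17.54 [40.96807273 15.44883047]
209 273.46 295.0 [17.12 -5.96] [17.12  9.4 ] mid off mouth 1.24
210 273.48 295.12 [16.38 -5.96] [16.37  9.5 ] mid off mouth 1.33
211 273.5 295.16 [15.63 -5.95] [15.62  9.53] mid off mouth 1.39
212 273.5 295.2 [14.88 -5.95] [14.87  9.57] mid off mouth 1.45
213 273.59 295.18 [14.13 -5.89] [14.12  9.56] mid off mouth 1.52
214 273.59 295.18 [13.38 -5.9 ] [13.37  9.57] mid off mouth 1.56
215 273.6 295.16 [12.62 -5.9 ] [12.62  9.57] mid off mouth 1.6
216 273.4 295.15 [11.87 -6.05] [11.86  9.57] mid off mouth 1.57
283.0 [14.50883124  0.80687618]
283.0 [3.16765596 0.81392333]
fork end [76.31209283  1.49743051]
```

{"name": "carry_out", "arguments": {
  "moves": [
    {"jaw": 0.01,"dx": 0,"dy": -0.0014,"dz": 0,"yaw": 0},
    {"jaw": 0.01,"dx": 0,"dy": 0,"dz": 0,"yaw": 0},
    {"jaw": 0.01,"dx": 0,"dy": 0,"dz": 0,"yaw": 0},
    {"jaw": 0.01,"dx": 0,"dy": 0,"dz": 0,"yaw": 0}
  ]
}}

```text
t: 8.45
tool_pos: [0.5689, 0.0761, 0.0882]
orientation: [-2.426, -1.996, 0.0]
force: [-0.4, -1.0, -1.5]
opening: 0.0158
gripper_force: 25.0
```

```bash
cat > m.py <<'E'
from h import *
s=read_state(); cm,im=grab("wrist","w6.png"); s2=read_state()
print(s["t"],s["tool_pos"].round(4),s2["tool_pos"].round(4),s["orientation"].round(4))
Rm=R.from_rotvec(s["orientation"]).as_matrix()
T=lambda u,v,z:(Rm.T@(onz(cm,u,v,z)-s["tool_pos"]))[:2]*1000
g=cv2.GaussianBlur(cv2.cvtColor(im,cv2.COLOR_RGB2GRAY),(3,3),0).astype(float)
def edge(row,u0,u1,sign):
    d=sign*np.gradient(g[row,:]); k=u0+np.argmax(d[u0:u1]); a,b,c=d[k-1:k+2]; return k+.5*(a-c)/(a-2*b+c)
L=np.array([T(edge(v,262,280,1),v,.0405) for v in range(172,203,3)]);Q=np.array([T(edge(v,286,304,-1),v,.0405) for v in range(172,203,3)])
M=(L+Q)/2;p=np.polyfit(M[:,0],M[:,1],1); print("mouth",p.round(4),(Q-L)[:,1].mean().round(2))
for v in (210,212,214):
    r=edge(v,288,304,-1); print(v,g[v,268:280].astype(int).tolist(),g[v,290:300].astype(int).tolist(),T(r,v,.0565).round(2))
hsv=cv2.cvtColor(im,cv2.COLOR_RGB2HSV)
r=cv2.inRange(hsv,(0,140,60),(10,255,255))|cv2.inRange(hsv,(170,140,60),(180,255,255))
q=np.where(r[260,255:315])[0]+255; print("grip",T((q.min()+q.max())/2,260,.1195).round(2))
E
python3 m.py
```

```text
8.45 [0.5689 0.0761 0.0882] [0.5689 0.0761 0.0881] [-2.4261 -1.9959  0.    ]
mouth [0.0552 2.0124] 17.52
210 [64, 63, 63, 65, 77, 99, 118, 123, 121, 119, 118, 117] [113, 113, 113, 113, 121, 138, 133, 97, 69, 62] [16.85 10.87]
212 [63, 64, 63, 66, 81, 109, 131, 137, 137, 135, 133, 133] [132, 133, 133, 133, 138, 147, 133, 93, 67, 64] [15.36 10.75]
214 [65, 64, 64, 68, 86, 112, 129, 132, 129, 122, 115, 110] [127, 131, 133, 135, 141, 148, 131, 90, 66, 64] [13.87 10.71]
grip [9.63 0.93]
```

{"name": "carry_out", "arguments": {
  "moves": [
    {"jaw": 0.01,"dx": 0,"dy": 0.0011,"dz": 0,"yaw": 0},
    {"jaw": 0.01,"dx": 0,"dy": 0,"dz": 0,"yaw": 0},
    {"jaw": 0.01,"dx": 0,"dy": 0,"dz": 0,"yaw": 0},
    {"jaw": 0.01,"dx": 0,"dy": 0,"dz": 0,"yaw": 0},
    {"jaw": 0.01,"dx": 0,"dy": 0,"dz": 0,"yaw": 0}
  ]
}}

```text
t: 9.12
tool_pos: [0.57, 0.0759, 0.0881]
orientation: [2.426, 1.996, 0.0]
force: [-1.5, 0.7, -1.4]
opening: 0.0155
gripper_force: 25.0
```

```bash
python3 m.py
```

```text
9.125 [0.57   0.0759 0.0881] [0.5699 0.0759 0.0881] [2.4262 1.9958 0.    ]
mouth [0.054  0.9753] 17.52
210 [63, 63, 64, 70, 89, 110, 122, 123, 122, 119, 118, 117] [113, 112, 113, 113, 108, 90, 70, 63, 63, 64] [16.88  9.52]
212 [65, 64, 64, 74, 99, 125, 136, 137, 136, 134, 133, 132] [132, 133, 134, 134, 126, 102, 73, 62, 63, 64] [15.39  9.57]
214 [65, 65, 64, 73, 97, 121, 131, 131, 128, 122, 115, 111] [126, 130, 133, 134, 127, 104, 74, 63, 64, 65] [13.9   9.61]
grip [9.67 0.9 ]
```

{"name": "carry_out", "arguments": {
  "moves": [
    {"jaw": 0.01,"dx": 0,"dy": 0,"dz": 0.004,"yaw": 0},
    {"jaw": 0.01,"dx": 0,"dy": 0,"dz": 0.003,"yaw": 0},
    {"jaw": 0.01,"dx": 0,"dy": 0,"dz": 0.001,"yaw": 0},
    {"jaw": 0.01,"dx": 0,"dy": 0,"dz": 0,"yaw": 0},
    {"jaw": 0.01,"dx": 0,"dy": 0,"dz": 0,"yaw": 0}
  ]
}}

```text
t: 9.8
tool_pos: [0.57, 0.0759, 0.0802]
orientation: [2.426, 1.996, 0.0]
force: [0.7, -0.3, -1.3]
opening: 0.0157
gripper_force: 25.0
```

{"name": "carry_out", "arguments": {
  "moves": [
    {"jaw": 0.01,"dx": 0,"dy": 0,"dz": 0.001,"yaw": 0},
    {"jaw": 0.01,"dx": 0,"dy": 0,"dz": 0.001,"yaw": 0},
    {"jaw": 0.01,"dx": 0,"dy": 0,"dz": 0.001,"yaw": 0},
    {"jaw": 0.01,"dx": 0,"dy": 0,"dz": 0,"yaw": 0},
    {"jaw": 0.01,"dx": 0,"dy": 0,"dz": 0,"yaw": 0}
  ]
}}

```text
t: 10.42
tool_pos: [0.57, 0.0759, 0.0771]
orientation: [-2.426, -1.996, 0.0]
force: [-0.5, 0.2, -1.6]
opening: 0.0159
gripper_force: 25.0
```

{"name": "carry_out", "arguments": {
  "moves": [
    {"jaw": 0.01,"dx": 0,"dy": 0,"dz": 0.002,"yaw": 0},
    {"jaw": 0.01,"dx": 0,"dy": 0,"dz": 0.002,"yaw": 0},
    {"jaw": 0.01,"dx": 0,"dy": 0,"dz": 0.002,"yaw": 0},
    {"jaw": 0.01,"dx": 0,"dy": 0,"dz": 0.002,"yaw": 0},
    {"jaw": 0.01,"dx": 0,"dy": 0,"dz": 0,"yaw": 0},
    {"jaw": 0.01,"dx": 0,"dy": 0,"dz": 0,"yaw": 0}
  ]
}}

```text
t: 11.18
tool_pos: [0.57, 0.0759, 0.0692]
orientation: [2.426, 1.996, 0.0]
force: [-0.2, 0.5, -2.1]
opening: 0.0157
gripper_force: 25.0
```

{"name": "carry_out", "arguments": {
  "moves": [
    {"jaw": 0.01,"dx": 0,"dy": 0,"dz": 0.002,"yaw": 0},
    {"jaw": 0.01,"dx": 0,"dy": 0,"dz": 0.002,"yaw": 0},
    {"jaw": 0.01,"dx": 0,"dy": 0,"dz": 0.0015,"yaw": 0},
    {"jaw": 0.01,"dx": 0,"dy": 0,"dz": 0.001,"yaw": 0},
    {"jaw": 0.01,"dx": 0,"dy": 0,"dz": 0,"yaw": 0},
    {"jaw": 0.01,"dx": 0,"dy": 0,"dz": 0,"yaw": 0},
    {"jaw": 0.01,"dx": 0,"dy": 0,"dz": 0,"yaw": 0}
  ]
}}

```text
t: 12.05
tool_pos: [0.57, 0.0759, 0.0628]
orientation: [2.426, 1.996, 0.0]
force: [0.2, 0.1, -2.4]
opening: 0.016
gripper_force: 25.0
```

{"name": "carry_out", "arguments": {
  "moves": [
    {"jaw": 0.01,"dx": 0.008,"dy": 0.00044,"dz": 0,"yaw": 0},
    {"jaw": 0.01,"dx": 0.008,"dy": 0.00044,"dz": 0,"yaw": 0},
    {"jaw": 0.01,"dx": 0.008,"dy": 0.00044,"dz": 0,"yaw": 0},
    {"jaw": 0.01,"dx": 0.006,"dy": 0.00032,"dz": 0,"yaw": 0},
    {"jaw": 0.01,"dx": 0,"dy": 0,"dz": 0,"yaw": 0},
    {"jaw": 0.01,"dx": 0,"dy": 0,"dz": 0,"yaw": 0}
  ]
}}

```text
t: 12.8
tool_pos: [0.5773, 0.105, 0.0626]
orientation: [2.426, 1.996, -0.0]
force: [-0.6, -0.5, -1.4]
opening: 0.0161
gripper_force: 25.0
```

{"name": "carry_out", "arguments": {
  "moves": [
    {"jaw": 0.01,"dx": 0.008,"dy": 0.00044,"dz": 0,"yaw": 0},
    {"jaw": 0.01,"dx": 0.008,"dy": 0.00044,"dz": 0,"yaw": 0},
    {"jaw": 0.01,"dx": 0.008,"dy": 0.00044,"dz": 0,"yaw": 0},
    {"jaw": 0.01,"dx": 0.008,"dy": 0.00044,"dz": 0,"yaw": 0},
    {"jaw": 0.01,"dx": 0,"dy": 0,"dz": 0,"yaw": 0},
    {"jaw": 0.01,"dx": 0,"dy": 0,"dz": 0,"yaw": 0}
  ]
}}

```text
t: 13.55
tool_pos: [0.5852, 0.1361, 0.0626]
orientation: [2.426, 1.996, -0.0]
force: [0.3, 0.1, -1.2]
opening: 0.0159
gripper_force: 25.0
```

{"name": "carry_out", "arguments": {
  "moves": [
    {"jaw": 0.01,"dx": 0.002,"dy": 0.00011,"dz": 0,"yaw": 0},
    {"jaw": 0.01,"dx": 0.002,"dy": 0.00011,"dz": 0,"yaw": 0},
    {"jaw": 0.01,"dx": 0.001,"dy": 5e-05,"dz": 0,"yaw": 0},
    {"jaw": 0.01,"dx": 0.001,"dy": 5e-05,"dz": 0,"yaw": 0},
    {"jaw": 0.01,"dx": 0,"dy": 0,"dz": 0,"yaw": 0},
    {"jaw": 0.01,"dx": 0,"dy": 0,"dz": 0,"yaw": 0}
  ]
}}

```text
t: 14.3
tool_pos: [0.5867, 0.1419, 0.0626]
orientation: [2.426, 1.996, -0.0]
force: [0.2, 0.4, -2.1]
opening: 0.016
gripper_force: 25.0
```

{"name": "carry_out", "arguments": {
  "moves": [
    {"jaw": 0.01,"dx": 0.0005,"dy": 3e-05,"dz": 0,"yaw": 0},
    {"jaw": 0.01,"dx": 0.0005,"dy": 3e-05,"dz": 0,"yaw": 0},
    {"jaw": 0.01,"dx": 0,"dy": 0,"dz": 0,"yaw": 0},
    {"jaw": 0.01,"dx": 0,"dy": 0,"dz": 0,"yaw": 0}
  ]
}}

```text
t: 14.8
tool_pos: [0.587, 0.1429, 0.0626]
orientation: [2.426, 1.996, -0.0]
force: [0.1, -0.2, -1.9]
opening: 0.0157
gripper_force: 25.0
```

{"name": "carry_out", "arguments": {
  "moves": [
    {"jaw": 0.01,"dx": 0.0005,"dy": 3e-05,"dz": 0,"yaw": 0},
    {"jaw": 0.01,"dx": 0.0005,"dy": 3e-05,"dz": 0,"yaw": 0},
    {"jaw": 0.01,"dx": 0,"dy": 0,"dz": 0,"yaw": 0},
    {"jaw": 0.01,"dx": 0,"dy": 0,"dz": 0,"yaw": 0}
  ]
}}

```text
t: 15.3
tool_pos: [0.5872, 0.1439, 0.0626]
orientation: [-2.426, -1.996, 0.0]
force: [-0.1, -0.5, -2.0]
opening: 0.0157
gripper_force: 25.0
```

{"name": "carry_out", "arguments": {
  "moves": [
    {"jaw": 0.01,"dx": 0.0005,"dy": 3e-05,"dz": 0,"yaw": 0},
    {"jaw": 0.01,"dx": 0.0003,"dy": 0,"dz": 0,"yaw": 0},
    {"jaw": 0.01,"dx": 0,"dy": 0,"dz": 0,"yaw": 0},
    {"jaw": 0.01,"dx": 0,"dy": 0,"dz": 0,"yaw": 0}
  ]
}}

```text
t: 15.8
tool_pos: [0.5874, 0.1447, 0.0626]
orientation: [2.426, 1.996, 0.0]
force: [-0.4, -0.2, -1.5]
opening: 0.0157
gripper_force: 25.0
```

{"name": "carry_out", "arguments": {
  "moves": [
    {"jaw": 0.01,"dx": 0.0005,"dy": 3e-05,"dz": 0,"yaw": 0},
    {"jaw": 0.01,"dx": 0.0005,"dy": 0,"dz": 0,"yaw": 0},
    {"jaw": 0.01,"dx": 0,"dy": 0,"dz": 0,"yaw": 0},
    {"jaw": 0.01,"dx": 0,"dy": 0,"dz": 0,"yaw": 0}
  ]
}}

```text
t: 16.3
tool_pos: [0.5876, 0.1454, 0.0626]
orientation: [2.426, 1.996, -0.0]
force: [-1.0, -1.8, -2.1]
opening: 0.0158
gripper_force: 25.0
```

{"name": "carry_out", "arguments": {
  "moves": [
    {"jaw": 0.01,"dx": 0.0005,"dy": 3e-05,"dz": 0,"yaw": 0},
    {"jaw": 0.01,"dx": 0,"dy": 0,"dz": 0,"yaw": 0},
    {"jaw": 0.01,"dx": 0,"dy": 0,"dz": 0,"yaw": 0}
  ]
}}

```text
t: 16.68
tool_pos: [0.5877, 0.1458, 0.0626]
orientation: [2.426, 1.996, -0.001]
force: [-1.0, -4.3, -0.9]
opening: 0.0158
gripper_force: 25.0
```

{"name": "carry_out", "arguments": {
  "moves": [
    {"jaw": 0.01,"dx": -0.0005,"dy": 0,"dz": 0,"yaw": 0},
    {"jaw": 0.01,"dx": 0,"dy": 0,"dz": 0,"yaw": 0.1},
    {"jaw": 0.01,"dx": 0,"dy": 0,"dz": 0,"yaw": 0.1},
    {"jaw": 0.01,"dx": 0,"dy": 0,"dz": 0,"yaw": 0.1},
    {"jaw": 0.01,"dx": 0,"dy": 0,"dz": 0,"yaw": 0.1},
    {"jaw": 0.01,"dx": 0,"dy": 0,"dz": 0,"yaw": 0.1},
    {"jaw": 0.01,"dx": 0,"dy": 0,"dz": 0,"yaw": 0}
  ]
}}

```text
t: 17.55
tool_pos: [0.5872, 0.1459, 0.0623]
orientation: [-2.843, -1.334, 0.001]
force: [-1.8, -2.4, -2.7]
opening: 0.016
gripper_force: 25.0
```

```bash
cat > st.py <<'E'
from h import *
F=[];W=[]
for i in range(4):
    s=read_state(); F.append(s["force"]); W.append(s["wrist_torque"]); read_camera("wrist")
x=R.from_rotvec(s["orientation"]).as_matrix()[:2,0]
print(s["t"],"q6",s["q"][5].round(3),s["tool_pos"].round(4),"toolx deg",np.degrees(np.arctan2(x[1],x[0])).round(1),"F",np.mean(F,0).round(2),"W",np.mean(W,0).round(3),np.std(W,0).round(3),s["opening"].round(4))
E
python3 st.py
```

```text
Traceback (most recent call last):
  File "st.py", line 6, in <module>
    print(s["t"],"q6",s["q"][5].round(3),s["tool_pos"].round(4),"toolx deg",np.degrees(np.arctan2(x[1],x[0])).round(1),"F",np.mean(F,0).round(2),"W",np.mean(W,0).round(3),np.std(W,0).round(3),s["opening"].round(4))
                                                                                                                                                                                                ^^^^^^^^^^^^^^^^^^
AttributeError: 'float' object has no attribute 'round'
```

{"name": "carry_out", "arguments": {
  "moves": [
    {"jaw": 0.01,"dx": 0,"dy": 0,"dz": 0,"yaw": 0.15},
    {"jaw": 0.01,"dx": 0,"dy": 0,"dz": 0,"yaw": 0.15},
    {"jaw": 0.01,"dx": 0,"dy": 0,"dz": 0,"yaw": 0.15},
    {"jaw": 0.01,"dx": 0,"dy": 0,"dz": 0,"yaw": 0},
    {"jaw": 0.01,"dx": 0,"dy": 0,"dz": 0,"yaw": 0}
  ]
}}

```text
t: 18.38
tool_pos: [0.5878, 0.1457, 0.0627]
orientation: [-3.069, -0.671, -0.0]
force: [-2.0, -1.7, -1.4]
opening: 0.0158
gripper_force: 25.0
```

```bash
sed -i 's/s\["opening"\].round(4)/round(float(s["opening"]),4)/; s/print(s\["t"\]/print(round(float(s["t"]),2)/' st.py; python3 st.py
```

```text
18.52 q6 1.3 [0.5877 0.1456 0.0627] toolx deg 24.6 F [-1.23 -2.09 -2.01] W [-0.424  0.41   0.003] [0.016 0.012 0.029] 0.0158
```

{"name": "carry_out", "arguments": {
  "moves": [
    {"jaw": 0.01,"dx": 0,"dy": 0,"dz": 0,"yaw": 0.14},
    {"jaw": 0.01,"dx": 0,"dy": 0,"dz": 0,"yaw": 0.14},
    {"jaw": 0.01,"dx": 0,"dy": 0,"dz": 0,"yaw": 0.14},
    {"jaw": 0.01,"dx": 0,"dy": 0,"dz": 0,"yaw": 0.14},
    {"jaw": 0.01,"dx": 0,"dy": 0,"dz": 0,"yaw": 0.14},
    {"jaw": 0.01,"dx": 0,"dy": 0,"dz": 0,"yaw": 0},
    {"jaw": 0.01,"dx": 0,"dy": 0,"dz": 0,"yaw": 0}
  ]
}}

```text
t: 19.45
tool_pos: [0.5877, 0.1456, 0.0626]
orientation: [3.113, -0.422, -0.0]
force: [-1.2, -2.8, -1.6]
opening: 0.0158
gripper_force: 25.0
```

```bash
python3 st.py
```

```text
19.6 q6 2.0 [0.5877 0.1456 0.0626] toolx deg -15.6 F [-1.33 -2.03 -2.07] W [-0.397  0.464  0.005] [0.012 0.006 0.02 ] 0.0161
```

{"name": "carry_out", "arguments": {
  "moves": [
    {"jaw": 0.01,"dx": 0,"dy": 0,"dz": 0,"yaw": 0.1},
    {"jaw": 0.01,"dx": 0,"dy": 0,"dz": 0,"yaw": 0.1},
    {"jaw": 0.01,"dx": 0,"dy": 0,"dz": 0,"yaw": 0.1},
    {"jaw": 0.01,"dx": 0,"dy": 0,"dz": 0,"yaw": 0},
    {"jaw": 0.01,"dx": 0,"dy": 0,"dz": 0,"yaw": 0}
  ]
}}

```text
t: 20.27
tool_pos: [0.5877, 0.1455, 0.0625]
orientation: [3.015, -0.884, 0.0]
force: [0.9, -2.1, -5.3]
opening: 0.0156
gripper_force: 25.0
```

```bash
python3 st.py
```

```text
20.43 q6 2.301 [0.5877 0.1455 0.0625] toolx deg -32.8 F [ 1.06 -2.45 -5.48] W [-0.484 -0.098  0.032] [0.038 0.027 0.008] 0.0159
```

{"name": "carry_out", "arguments": {
  "moves": [
    {"jaw": 0.065,"dx": 0,"dy": 0,"dz": 0,"yaw": 0},
    {"jaw": 0.065,"dx": 0,"dy": 0,"dz": 0,"yaw": 0},
    {"jaw": 0.065,"dx": 0,"dy": 0,"dz": 0,"yaw": 0},
    {"jaw": 0.065,"dx": 0,"dy": 0,"dz": 0,"yaw": 0},
    {"jaw": 0.065,"dx": 0,"dy": 0,"dz": 0,"yaw": -0.18},
    {"jaw": 0.065,"dx": 0,"dy": 0,"dz": 0,"yaw": -0.18},
    {"jaw": 0.065,"dx": 0,"dy": 0,"dz": 0,"yaw": -0.18},
    {"jaw": 0.065,"dx": 0,"dy": 0,"dz": 0,"yaw": -0.18}
  ]
}}

```text
t: 21.48
tool_pos: [0.5877, 0.1457, 0.0627]
orientation: [-3.132, -0.24, -0.0]
force: [-0.2, -0.9, 0.6]
opening: 0.0648
gripper_force: 0.0
```

```bash
python3 st.py; python3 - <<'E'
from h import *
cm,im=grab("wrist","w7.png"); cv2.imwrite("pics/w7c.png",im[:330,90:470,::-1])
E
```

```text
21.62 q6 1.585 [0.5877 0.1457 0.0627] toolx deg 8.2 F [-0.16 -0.11 -0.09] W [ 0.017  0.16  -0.006] [0.039 0.051 0.015] 0.0648
```

View pics/w7c.png

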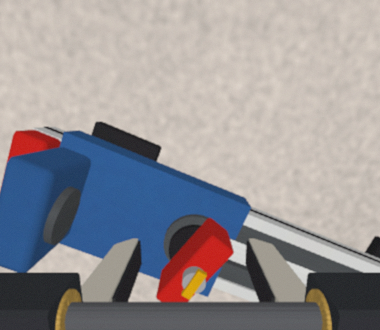

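The freed bolt stands upright in the fork at crop (197,262), with the mark at (194,283) and the foot still against the stop. I'll check the head angle from the mark numerically.

```bash
python3 - <<'E'
from h import *
cm=camera_model("wrist"); im=cv2.imread("pics/w7.png"); hsv=cv2.cvtColor(im,cv2.COLOR_BGR2HSV)
def ang(m,z):
    n,l,st,_=cv2.connectedComponentsWithStats(m); k=1+np.argmax(st[1:,4]); p=np.argwhere(l==k)[:,::-1]
    q=np.array([onz(cm,u,v,z)[:2]*1000 for u,v in p]).astype(np.float32); r=cv2.minAreaRect(q); b=cv2.boxPoints(r)
    e=[b[1]-b[0],b[2]-b[1]]; e=max(e,key=np.linalg.norm); return r,np.degrees(np.arctan2(e[1],e[0]))%180,len(p)
W=np.zeros((420,560),np.uint8); W[210:330,240:330]=255
print("mark",ang(cv2.inRange(hsv,(18,120,90),(35,255,255))&W,.0985),"bar square: 165.8")
print("grip",ang((cv2.inRange(hsv,(0,140,60),(10,255,255))|cv2.inRange(hsv,(170,140,60),(180,255,255)))&W,.09))
E
```

```text
mark (((587.6115112304688, 144.5374755859375), (5.646886348724365, 17.559829711914062), 66.77796936035156), np.float32(156.77795), 328) bar square: 165.8
grip (((592.536865234375, 146.20187377929688), (23.31435775756836, 53.704612731933594), 58.45687484741211), np.float32(148.45685), 2925)
```

{"name": "carry_out", "arguments": {
  "moves": [
    {"jaw": 0.065,"dx": 0,"dy": 0,"dz": 0,"yaw": -0.18},
    {"jaw": 0.065,"dx": 0,"dy": 0,"dz": 0,"yaw": -0.18},
    {"jaw": 0.065,"dx": 0,"dy": 0,"dz": 0,"yaw": -0.18},
    {"jaw": 0.065,"dx": 0,"dy": 0,"dz": 0,"yaw": -0.18},
    {"jaw": 0.065,"dx": 0,"dy": 0,"dz": 0,"yaw": -0.18},
    {"jaw": 0.065,"dx": 0,"dy": 0,"dz": 0,"yaw": -0.18},
    {"jaw": 0.065,"dx": 0,"dy": 0,"dz": 0,"yaw": -0.18},
    {"jaw": 0.065,"dx": 0,"dy": 0,"dz": 0,"yaw": -0.18}
  ]
}}

```text
t: 22.72
tool_pos: [0.5877, 0.1456, 0.0627]
orientation: [2.201, 2.242, 0.0]
force: [0.4, -0.6, -0.0]
opening: 0.0649
gripper_force: 0.0
```

{"name": "carry_out", "arguments": {
  "moves": [
    {"jaw": 0.065,"dx": 0,"dy": 0,"dz": 0,"yaw": -0.18},
    {"jaw": 0.065,"dx": 0,"dy": 0,"dz": 0,"yaw": -0.18},
    {"jaw": 0.065,"dx": 0,"dy": 0,"dz": 0,"yaw": -0.18},
    {"jaw": 0.065,"dx": 0,"dy": 0,"dz": 0,"yaw": -0.18},
    {"jaw": 0.05,"dx": 0,"dy": 0,"dz": 0.001,"yaw": -0.18},
    {"jaw": 0.04,"dx": 0,"dy": 0,"dz": 0,"yaw": -0.08},
    {"jaw": 0.03,"dx": 0,"dy": 0,"dz": 0,"yaw": 0},
    {"jaw": 0.03,"dx": 0,"dy": 0,"dz": 0,"yaw": 0}
  ]
}}

```text
t: 23.72
tool_pos: [0.5877, 0.1456, 0.0617]
orientation: [0.895, 3.011, 0.0]
force: [-0.1, 0.5, 0.1]
opening: 0.0316
gripper_force: 0.0
```

{"name": "carry_out", "arguments": {
  "moves": [
    {"jaw": 0.01,"dx": 0,"dy": 0,"dz": 0,"yaw": 0},
    {"jaw": 0.01,"dx": 0,"dy": 0,"dz": 0,"yaw": 0},
    {"jaw": 0.01,"dx": 0,"dy": 0,"dz": 0,"yaw": 0}
  ]
}}

```text
t: 24.1
tool_pos: [0.5876, 0.1456, 0.0616]
orientation: [-0.891, -3.013, 0.0]
force: [-0.8, -0.0, -0.2]
opening: 0.0161
gripper_force: 24.9
```

```bash
python3 st.py
```

```text
24.25 q6 -0.838 [0.5876 0.1456 0.0616] toolx deg 147.1 F [-0.5  -0.38 -0.24] W [-0.07   0.038  0.01 ] [0.028 0.022 0.016] 0.0161
```

{"name": "carry_out", "arguments": {
  "moves": [
    {"jaw": 0.01,"dx": 0,"dy": 0,"dz": 0,"yaw": 0.1},
    {"jaw": 0.01,"dx": 0,"dy": 0,"dz": 0,"yaw": 0.1},
    {"jaw": 0.01,"dx": 0,"dy": 0,"dz": 0,"yaw": 0.1},
    {"jaw": 0.01,"dx": 0,"dy": 0,"dz": 0,"yaw": 0.1}
  ]
}}

```text
t: 24.8
tool_pos: [0.5876, 0.1455, 0.0614]
orientation: [-1.476, -2.773, 0.0]
force: [0.1, -1.0, -1.4]
opening: 0.0158
gripper_force: 24.9
```

```bash
python3 st.py
```

```text
24.95 q6 -0.439 [0.5876 0.1455 0.0614] toolx deg 124.2 F [ 1.05 -0.85 -1.6 ] W [-0.124 -0.13   0.068] [0.034 0.039 0.04 ] 0.0158
```

{"name": "carry_out", "arguments": {
  "moves": [
    {"jaw": 0.01,"dx": 0,"dy": 0,"dz": 0,"yaw": 0.1},
    {"jaw": 0.01,"dx": 0,"dy": 0,"dz": 0,"yaw": 0.1}
  ]
}}

```text
t: 25.25
tool_pos: [0.5876, 0.1455, 0.0614]
orientation: [1.742, 2.614, -0.0]
force: [1.0, -0.8, -2.4]
opening: 0.0158
gripper_force: 24.9
```

```bash
python3 st.py
```

```text
25.4 q6 -0.241 [0.5876 0.1456 0.0614] toolx deg 112.9 F [ 1.24 -0.4  -2.62] W [-0.15  -0.244  0.074] [0.018 0.037 0.048] 0.0157
```

{"name": "carry_out", "arguments": {
  "moves": [
    {"jaw": 0.01,"dx": 0,"dy": 0,"dz": 0,"yaw": 0.1},
    {"jaw": 0.01,"dx": 0,"dy": 0,"dz": 0,"yaw": 0.1}
  ]
}}

```text
t: 25.7
tool_pos: [0.5876, 0.1455, 0.0614]
orientation: [-1.994, -2.428, 0.0]
force: [1.3, -0.3, -4.0]
opening: 0.016
gripper_force: 24.9
```

```bash
python3 st.py
```

```text
25.85 q6 -0.041 [0.5876 0.1455 0.0615] toolx deg 101.4 F [ 1.84 -0.97 -3.54] W [-0.188 -0.305  0.054] [0.032 0.031 0.044] 0.0157
```

{"name": "carry_out", "arguments": {
  "moves": [
    {"jaw": 0.01,"dx": 0,"dy": 0,"dz": 0,"yaw": 0.1},
    {"jaw": 0.01,"dx": 0,"dy": 0,"dz": 0,"yaw": 0.1}
  ]
}}

```text
t: 26.15
tool_pos: [0.5876, 0.1455, 0.0615]
orientation: [2.226, 2.217, -0.0]
force: [1.9, -1.6, -4.4]
opening: 0.0162
gripper_force: 24.9
```

```bash
python3 st.py
```

```text
26.3 q6 0.158 [0.5876 0.1456 0.0616] toolx deg 90.0 F [ 1.61 -1.61 -4.1 ] W [-0.222 -0.331  0.109] [0.038 0.06  0.043] 0.0157
```

{"name": "carry_out", "arguments": {
  "moves": [
    {"jaw": 0.01,"dx": 0,"dy": 0,"dz": 0,"yaw": 0.1},
    {"jaw": 0.01,"dx": 0,"dy": 0,"dz": 0,"yaw": 0.1}
  ]
}}

```text
t: 26.6
tool_pos: [0.5876, 0.1455, 0.0614]
orientation: [2.436, 1.984, -0.0]
force: [2.5, -1.7, -5.2]
opening: 0.0159
gripper_force: 24.9
```

```bash
sed -i 's/range(4)/range(6)/' st.py; python3 st.py
```

```text
26.85 q6 0.359 [0.5877 0.1456 0.0615] toolx deg 78.5 F [ 2.17 -1.11 -4.86] W [-0.268 -0.417  0.036] [0.052 0.056 0.039] 0.0157
```

{"name": "carry_out", "arguments": {
  "moves": [
    {"jaw": 0.01,"dx": 0,"dy": 0,"dz": 0,"yaw": 0.1},
    {"jaw": 0.01,"dx": 0,"dy": 0,"dz": 0,"yaw": 0.1}
  ]
}}

```text
t: 27.15
tool_pos: [0.5876, 0.1455, 0.0612]
orientation: [2.623, 1.729, -0.0]
force: [4.7, -0.8, -8.6]
opening: 0.0158
gripper_force: 24.9
```

```bash
python3 st.py
```

```text
27.4 q6 0.559 [0.5876 0.1455 0.0612] toolx deg 67.0 F [ 5.05 -0.83 -9.29] W [-0.259 -0.831  0.058] [0.01  0.073 0.096] 0.0157
```

{"name": "carry_out", "arguments": {
  "moves": [
    {"jaw": 0.01,"dx": 0,"dy": 0,"dz": 0.0004,"yaw": 0},
    {"jaw": 0.01,"dx": 0,"dy": 0,"dz": 0,"yaw": 0},
    {"jaw": 0.01,"dx": 0,"dy": 0,"dz": 0,"yaw": 0}
  ]
}}

```text
t: 27.82
tool_pos: [0.5876, 0.1455, 0.0612]
orientation: [2.621, 1.732, -0.0]
force: [3.1, -0.9, -8.5]
opening: 0.0156
gripper_force: 24.9
```

```bash
python3 st.py
```

```text
28.07 q6 0.562 [0.5876 0.1455 0.0612] toolx deg 66.9 F [ 3.77 -1.96 -7.95] W [-0.432 -0.689  0.07 ] [0.031 0.038 0.024] 0.0158
```

{"name": "carry_out", "arguments": {
  "moves": [
    {"jaw": 0.01,"dx": 0,"dy": 0,"dz": 0.00025,"yaw": 0.1},
    {"jaw": 0.01,"dx": 0,"dy": 0,"dz": 0.00025,"yaw": 0.1}
  ]
}}

```text
t: 28.38
tool_pos: [0.5877, 0.1455, 0.0608]
orientation: [2.784, 1.456, -0.0]
force: [3.5, -2.3, -6.9]
opening: 0.016
gripper_force: 24.9
```

```bash
python3 st.py
```

```text
28.62 q6 0.76 [0.5877 0.1455 0.0608] toolx deg 55.5 F [ 3.92 -2.74 -7.41] W [-0.501 -0.596  0.107] [0.032 0.02  0.085] 0.0159
```

{"name": "carry_out", "arguments": {
  "moves": [
    {"jaw": 0.01,"dx": 0,"dy": 0,"dz": 0.0003,"yaw": 0.08},
    {"jaw": 0.01,"dx": 0,"dy": 0,"dz": 0.0003,"yaw": 0.08},
    {"jaw": 0.01,"dx": 0,"dy": 0,"dz": 0.0003,"yaw": 0.09}
  ]
}}

```text
t: 29.05
tool_pos: [0.5878, 0.1456, 0.0603]
orientation: [2.942, 1.1, 0.0]
force: [1.5, -2.5, -4.5]
opening: 0.016
gripper_force: 25.0
```

```bash
python3 st.py
```

```text
29.3 q6 1.01 [0.5878 0.1456 0.0602] toolx deg 41.2 F [ 1.91 -3.09 -3.36] W [-0.659 -0.234  0.211] [0.022 0.037 0.062] 0.0162
```

{"name": "carry_out", "arguments": {
  "moves": [
    {"jaw": 0.01,"dx": 0,"dy": 0,"dz": 0.0003,"yaw": 0.07},
    {"jaw": 0.01,"dx": 0,"dy": 0,"dz": 0,"yaw": 0},
    {"jaw": 0.01,"dx": 0,"dy": 0,"dz": 0,"yaw": 0}
  ]
}}

```text
t: 29.72
tool_pos: [0.5878, 0.1456, 0.06]
orientation: [2.978, 1.001, 0.001]
force: [-0.6, -3.9, 1.6]
opening: 0.016
gripper_force: 24.9
```

```bash
python3 st.py
```

```text
29.98 q6 1.082 [0.5879 0.1456 0.06  ] toolx deg 37.1 F [-0.97 -4.36  3.25] W [-0.815  0.279  0.255] [0.033 0.075 0.033] 0.0155
```

{"name": "carry_out", "arguments": {
  "moves": [
    {"jaw": 0.02,"dx": 0,"dy": 0,"dz": 0,"yaw": 0},
    {"jaw": 0.04,"dx": 0,"dy": 0,"dz": 0,"yaw": 0},
    {"jaw": 0.07,"dx": 0,"dy": 0,"dz": 0,"yaw": 0},
    {"jaw": 0.07,"dx": 0,"dy": 0,"dz": 0,"yaw": 0},
    {"jaw": 0.07,"dx": 0,"dy": 0,"dz": -0.03,"yaw": 0},
    {"jaw": 0.07,"dx": 0,"dy": 0,"dz": -0.05,"yaw": 0},
    {"jaw": 0.07,"dx": 0,"dy": 0,"dz": -0.05,"yaw": 0},
    {"jaw": 0.07,"dx": 0,"dy": 0,"dz": 0,"yaw": 0}
  ]
}}

```text
t: 31.02
tool_pos: [0.5907, 0.1462, 0.1953]
orientation: [2.977, 0.998, 0.014]
force: [-0.1, 0.5, 0.3]
opening: 0.0695
gripper_force: 0.0
```

```bash
python3 st.py; python3 - <<'E'
from h import *
cm,im=grab("wrist","w8.png"); hsv=cv2.cvtColor(im,cv2.COLOR_RGB2HSV)
def ang(m,z):
    n,l,st,_=cv2.connectedComponentsWithStats(m); k=1+np.argmax(st[1:,4]); p=np.argwhere(l==k)[:,::-1]
    q=np.array([onz(cm,u,v,z)[:2]*1000 for u,v in p]).astype(np.float32); r=cv2.minAreaRect(q); b=cv2.boxPoints(r)
    e=max([b[1]-b[0],b[2]-b[1]],key=np.linalg.norm); return np.round(r[0],1),np.round(r[1],1),np.degrees(np.arctan2(e[1],e[0]))%180
W=np.zeros((420,560),np.uint8); u,v=proj(cm,np.array([.588,.1455,.095])).astype(int); print(u,v); W[max(0,v-60):v+60,u-60:u+60]=255
print("mark",ang(cv2.inRange(hsv,(18,120,90),(35,255,255))&W,.101))
print("grip",ang((cv2.inRange(hsv,(0,140,60),(10,255,255))|cv2.inRange(hsv,(170,140,60),(180,255,255)))&W,.09))
E
cp pics/w8.png pics/final.png
```

```text
31.27 q6 1.082 [0.5864 0.1454 0.1872] toolx deg 37.1 F [-0.05  0.05 -0.49] W [-0.075  0.141  0.   ] [0.023 0.03  0.014] 0.0703
282 207
mark (array([588.4, 144.2]), array([ 5.4, 16.3]), np.float32(152.84216))
grip (array([598.5, 153. ]), array([31.4, 16.8]), np.float32(40.150352))
```

View pics/final.png

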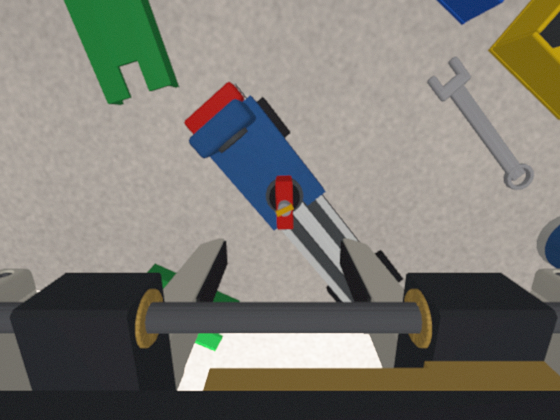

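The bolt stands square in the fork at (284,195) with its mark across the slot. The foot sits against the red stop, and the gripper is clear.

```bash
python3 -c "
from plant import close_job
print(close_job())"
```

```text
the job is handed in; nothing more can be done
None
```

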